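# Ready the cellar jar carrier and latch its keeper bar

## Robot

A 7-joint arm with a two-finger parallel gripper is mounted at the origin on the work surface. World frame = base frame: x ahead of the robot, y to its left, z up, the work surface at z = 0. Lengths are in m, angles in rad, forces in N, time in s.
With the tool pointing down it reaches from about 0.4 to 0.9 m from the base axis. Payload 5.6 kg.
Tool frame: the origin (TCP) lies midway between the tips of the shut fingers; the grasp point (between the pads) lies 19 mm behind it; y points along the fingers, z is the direction in which the jaws open and shut, and the axes are right-handed (so a half turn about y gives the same grasp; the last joint's range is limited). The gripper opens to 92 mm and grips with 3 to 60 N. Pads are 20 mm wide; open, the fingers measure 128 mm over their backs; the gripper's body (75 mm by 189 mm) begins 69 mm behind the grasp point.
Start: joints at [1.106, 0.468, -0.012, 1.603, 0.006, 1.071, -0.056], TCP at [0.266, -0.593, 0.215] pointing down, gripper open.
Joint ranges: [-2.53, 2.53], [-0.31, 2.02], [-1.57, 1.55], [0.28, 2.44], [-1.29, 4.43], [0.15, 1.84], [-2.92, 2.92]. Speed limits (rad/s): [2.57, 2.57, 3.14, 3.14, 3.14, 3.14, 3.14].

## Interface

Orientations are given as a 3x3 rotation matrix whose columns are the frame's x, y, z axes.
In Python, from station import env, effector, solver, viewer, workorder, search_frame, tip_of gives the robot as it stands. Calls block until the motion is done:
- env.reach(position, orientation): joint-space move of the TCP to a pose.
- env.movel(position, frame=None, rate=0.15): straight line of the TCP; frame=None keeps the orientation; rate is the mean speed in m/s.
- env.goto_joints(angles): joint-space move.
- effector.release() and effector.grasp(squeeze=None): open the fingers fully, or close them until they stop; squeeze is the grip in N (None keeps the last).
- env.pause(seconds).
- solver.inverse_kinematics(position, orientation): joint angles nearest the present ones, or None.
- env.sense(): the state.
- viewer.read_camera(name): name is "scene" or "top" or "wrist"; returns (picture, depth): 420x560x3 uint8, red, green, blue; 420x560 float32, m along the optical axis (not along the pixel's ray), 0 where there is no reading.
- viewer.camera_info(name): a dict with "intrinsics" (3x3 intrinsics, pixels), "eye" and "rotation" of the camera in the world; the wrist camera has in their place "T_tool_cam" (4x4, takes a point from camera to tool coordinates, whose origin is the TCP and whose axes are the tool frame's). Camera axes: x right, y up, looking along -z (the intrinsics and any distortion apply to the point x, -y, -z); pixel columns grow to the right and rows downward; lengths in m; the calibration is good to about 2 mm. A picture is of the moment at which its call begins: read the wrist's pose just before it. camera_info takes no time and is no camera call.
A pose or a line that the arm cannot do raises env.PlanningError and nothing moves.
- workorder.finish_job(): hands the job in, once; it reports no verdict.
Trained networks look in the newest picture that a camera, given by its name, has taken for a name from the list of things; names that differ only in an ending like _2 or _b are one class to them, and where a whole thing is asked for, a point or a joint stands for the part that bears it (a point fixed in the world has none). Each returns a list of dicts, best first, with "score" (0 to 1); they miss things now and then, are a little off and sometimes report something else, mostly with a low value. They report only what shows in the picture. A call takes as long as a camera call. They do not tell look-alikes from the thing itself.
- search_frame(camera, name): "at" ([x, y, z] in m, in world coordinates, good to about 4 mm: the middle of the surface that is visible of it).
- tip_of(camera, name): "at" ([x, y, z] in m, in world coordinates, good to about 4 mm: a listed point, or the origin of a listed thing).
The state is a dict: "t": time; "joint_positions": joint angles; "joint_velocities": joint speeds; "tau": joint torques, N m; "ee_pos": TCP position; "tcp_rot": TCP orientation; "wrist_force": force on the tool from outside, world axes, zero at the start; "moment": the same for the moment, N m; "gripper_width": finger opening in m.
Only numpy, scipy, OpenCV 4.12 (cv2) and the standard library are available. Lean on these libraries where they do the work, as an engineer would, in place of code of your own. Each camera call takes 0.05 s, during which the arm holds its last target. There are 200 camera calls.

## Task

Get the jar carrier ready to be carried down to the cellar: first swing its keeper bar wide open, stand every small screw-top jar from the counter upright in a bay of the carrier (one jar to a bay, any bay) and turn the round tin on its swivel with a fingertip until its paper label faces squarely to the carrier's front. Only when all the jars are in and the label is right, swing the keeper bar shut over the lids until it clicks home in its catch, and leave the spatula, plate, mug and bowl where they are.

Things in the scene. Friction and masses are not known exactly. Their poses are not given: they have to be found in the camera images.
- carrier: fixed plywood carrier, base 298 (x) x 222 (y) x 12 mm; origin at its underside on the counter. Own x runs along the row of three bays from the catch post (85 mm high, x = -132 mm, with an ear 121 mm high) to the hinge post (99 mm high, x = 131 mm). Its FRONT is its own -y side, to which the bar opens. Bays at y = -60 mm, the tin behind them at y = 57 mm. It may be yawed a little
- bay0 (a point): centre of the floor (12 mm above the counter) of the bay next to the catch post; axes as the carrier's. Each bay is 72 x 72 mm inside, fenced by rails 4 mm thick whose tops are 42 mm above the counter, so a seated jar (top 90 mm above the counter) stands 48 mm out of it; bays are 76 mm apart
- bay1 (a point): centre of the floor of the middle bay
- bay2 (a point): centre of the floor of the bay next to the hinge post
- keeper (a joint): angle of the keeper bar, rad: 0 = shut, home against its stop over the lids; 1.57 = wide open, at right angles out of the carrier's front. Starts ajar. Turns level on an upright axis, under 1 N at the knob, and stays where left. A sprung ball in the catch post resists with up to about 7 N from about 0.09 rad, is passed at about 0.04 rad, then draws the bar home and holds it at 0
- keeper_knob (a point): middle of the black upright knob (20 mm diameter, 46 mm high) near the free end of the steel keeper bar, 136 mm above the counter (foot 113, top 159), 240 mm from the hinge axis. The bar is 24 mm wide, underside 104, top 113 mm up; a side wing 24 mm wide, 127 mm from the hinge, reaches 107 mm sideways: over the tin when shut, towards the robot when open
- hinge (a point): on the upright hinge axis of the keeper bar, 108 mm above the counter. Seen from above, the angle keeper turns the bar counter-clockwise from the carrier's -x direction towards its -y (front)
- tin (a joint): angle of the round tin on its swivel in rad, counter-clockwise from above: 0 or a whole turn (6.283) = label faces the carrier's front. It turns without end in practice, either way, with light friction (0.6 N at the edge) and stays where it is left
- tin_axis (a point): on the upright axis of the round tin, on top of its lid, 92 mm above the counter. The tin is steel, 104 mm in diameter, with a flat lid 108 mm in diameter; too wide to grip; it cannot be lifted off, but a fingertip pressed on the lid near the edge (or on the side) turns it
- tin_label (a point): middle of the white paper label on the side of the tin, 52 mm from its axis, 54 mm above the counter; a tongue of the label, 22 mm wide, runs up over the lid's edge and 30 mm in across its top, so it can be seen from above
- label_front (a point): fixed point on the carrier where the middle of the label must come (52 mm from the tin's axis, towards the front)
- jar0_mid (a point): small glass jar with an aluminium screw lid (60 mm), thick heavy base, body 62 mm diameter, 78 mm high, about 0.26 kg, standing on the counter; the point is on its axis half-way up (39 mm above its foot), z up. One of two or three such jars (absent: None)
- jar1_mid (a point): small glass jar with an aluminium screw lid (60 mm), thick heavy base, body 62 mm diameter, 78 mm high, about 0.26 kg, standing on the counter; the point is on its axis half-way up (39 mm above its foot), z up. One of two or three such jars (absent: None)
- jar2_mid (a point): small glass jar with an aluminium screw lid (60 mm), thick heavy base, body 62 mm diameter, 78 mm high, about 0.26 kg, standing on the counter; the point is on its axis half-way up (39 mm above its foot), z up. One of two or three such jars (absent: None)
- spatula: wooden spatula, 280 mm long, 50 mm wide, 14 mm high, lying on the counter between the jars and the carrier; leave alone
- plate: white ceramic plate, 150 mm diameter, 18 mm high; leave alone
- mug: blue ceramic mug, 80 mm diameter, 92 mm high; leave alone
- bowl: brown terracotta bowl, 140 mm diameter, 60 mm high, at the left; leave alone
Not all that is in view belongs to the job. What is shaped like the part that bears jar1_mid but red, turquoise or yellow is not meant.

How it is judged:
On the way, in this order (a step that is already met when the one before it is completed fails the run):
1. the keeper bar is swung wide open (beyond 1.2 rad) (value of joint keeper above 1.2 rad), for 0.2 s.
2. with the keeper bar still open, every jar stands in a bay and the tin's label faces the front ((horizontal distance between jar0_mid and bay0 below 0.012 m or horizontal distance between jar0_mid and bay1 below 0.012 m or horizontal distance between jar0_mid and bay2 below 0.012 m) and height (world z) of each of jar0_mid, jar1_mid, jar2_mid below 0.059 m and angle between each of jar0_mid, jar1_mid, jar2_mid's own z axis and vertical below 0.12 rad and linear speed of each of jar0, jar1, jar2 below 0.03 m/s and (horizontal distance between jar1_mid and bay0 below 0.012 m or horizontal distance between jar1_mid and bay1 below 0.012 m or horizontal distance between jar1_mid and bay2 below 0.012 m) and (horizontal distance between jar2_mid and bay0 below 0.012 m or horizontal distance between jar2_mid and bay1 below 0.012 m or horizontal distance between jar2_mid and bay2 below 0.012 m) and horizontal distance between tin_label and label_front below 0.012 m and value of joint keeper above 0.5 rad), for 0.3 s.
3. the keeper bar is shut in its detent (value of joint keeper below 0.025 rad), for 0.2 s.
At the end, for the whole second after the job is handed in: Every jar present stands upright on the floor of a bay (within 12 mm of its centre), at rest; the tin's label is within 12 mm (about 13 degrees) of facing the carrier's front; the keeper bar is home in its detent (under 0.025 rad) ((horizontal distance between jar0_mid and bay0 below 0.012 m or horizontal distance between jar0_mid and bay1 below 0.012 m or horizontal distance between jar0_mid and bay2 below 0.012 m) and height (world z) of each of jar0_mid, jar1_mid, jar2_mid below 0.059 m and angle between each of jar0_mid, jar1_mid, jar2_mid's own z axis and vertical below 0.12 rad and linear speed of each of jar0, jar1, jar2 below 0.03 m/s and (horizontal distance between jar1_mid and bay0 below 0.012 m or horizontal distance between jar1_mid and bay1 below 0.012 m or horizontal distance between jar1_mid and bay2 below 0.012 m) and (horizontal distance between jar2_mid and bay0 below 0.012 m or horizontal distance between jar2_mid and bay1 below 0.012 m or horizontal distance between jar2_mid and bay2 below 0.012 m) and horizontal distance between tin_label and label_front below 0.012 m and value of joint keeper below 0.025 rad and velocity of joint each of keeper, tin below 0.05 rad/s); the robot touches nothing.
It fails at once if another kitchen thing (spatula, plate, mug, bowl) is displaced by more than 40 mm (distance of any of spatula, plate, mug, bowl from where it was at the start of the episode above 0.04 m).
Of jar0, jar1, jar2 only 2 to 3 are there at a start; the rules pass over those that are not, and their reading is None.
At some moment in a run one of jar0, jar1, jar2 may be knocked a few centimetres aside while the robot is not near it.
It also fails if it takes over 200 s, if anything falls off the work surface, if the arm or the gripper's body presses on something with over 40 N, if the wrist force passes 120 N, or if a joint passes its speed limit or range.

## Working session

There is one attempt and no reset: what is moved stays moved. The work goes in short steps, each a Python script; the robot and the scene stay as the last script left them, time stands still between calls to the robot, and variables do not carry over. Pictures are saved under pics/ and viewed, about 12 in all and at most 16, crops included, and the job is handed in when it is done.

```bash
ls; mkdir -p pics
cat > h.py <<'E'
import numpy as np, cv2
from station import env, effector, solver, viewer, workorder, search_frame, tip_of
def snap(cam, fn=None):
    s=env.sense(); im,d=viewer.read_camera(cam)
    if fn: cv2.imwrite('pics/'+fn, im[:,:,::-1])
    return im,d,s
def campose(cam,s=None):
    c=viewer.camera_info(cam); K=np.array(c['intrinsics'])
    if 'eye' in c: return K,np.array(c['eye']),np.array(c['rotation'])
    T=np.array(c['T_tool_cam']); R=np.array(s['tcp_rot'])
    return K,np.array(s['ee_pos'])+R@T[:3,3],R@T[:3,:3]
def cloud(cam,d,s=None):
    K,e,R=campose(cam,s); v,u=np.mgrid[:d.shape[0],:d.shape[1]]
    p=np.stack([(u-K[0,2])/K[0,0]*d,-(v-K[1,2])/K[1,1]*d,-d],-1)
    return p@R.T+e
def pix(cam,P,s=None):
    K,e,R=campose(cam,s); q=R.T@(np.array(P)-e); return K[0,2]-K[0,0]*q[0]/q[2], K[1,2]+K[1,1]*q[1]/q[2]
def rot(a):  # tool pointing down, jaw axis z at angle a in the xy plane
    z=np.array([np.cos(a),np.sin(a),0]); y=np.array([0,0,-1.]); return np.stack([np.cross(y,z),y,z],1)
E
python3 - <<'E'
from h import *
s=env.sense(); print(s['t'],s['tcp_rot'],s['gripper_width'],s['wrist_force'])
for c in ('top','scene'):
    im,d,s=snap(c,c+'0.png'); i=viewer.camera_info(c); print(c,i)
    for n in ['carrier','keeper_knob','hinge','tin_axis','tin_label','label_front','bay0','bay1','bay2','jar0_mid','jar1_mid']:
        print(n,[(np.round(r['at'],3).tolist(),round(r['score'],2),np.round(pix(c,r['at'])).tolist()) for r in tip_of(c,n)])
    if c=='top':
      for n in ['spatula','plate','mug','bowl']:
        print(n,[(np.round(r['at'],3).tolist(),round(r['score'],2)) for r in search_frame(c,n)])
E
```

```text
pics
0.0 [[-9.12366896e-01 -8.86149205e-04  4.09372523e-01]
 [-4.09373448e-01  1.56332786e-03 -9.12365572e-01]
 [ 1.68508555e-04 -9.99998385e-01 -1.78909454e-03]] 0.09165727425818553 [ 0.34865638 -0.33261893 -0.5773724 ]
top {'intrinsics': array([[498.29556453,   0.        , 268.90967936],
       [  0.        , 498.29556453, 205.10188394],
       [  0.        ,   0.        ,   1.        ]]), 'eye': array([ 0.21545664, -0.01681324,  1.87812657]), 'rotation': array([[ 0.0103109 ,  0.98340206, -0.18114654],
       [-0.99994601,  0.00990603, -0.0031396 ],
       [-0.00129305,  0.18116913,  0.9834511 ]])}
carrier [([0.566, 0.204, -0.002], 0.55, [213.0, 203.0])]
keeper_knob [([0.515, 0.028, 0.138], 0.84, [258.0, 211.0]), ([0.519, 0.3, 0.052], 0.29, [185.0, 213.0])]
hinge [([0.71, 0.177, 0.111], 0.59, [218.0, 159.0]), ([0.554, 0.259, 0.091], 0.31, [195.0, 202.0])]
tin_axis [([0.551, 0.26, 0.092], 0.61, [195.0, 203.0]), ([0.346, 0.49, 0.001], 0.5, [135.0, 260.0])]
tin_label [([0.517, 0.304, 0.054], 0.83, [184.0, 213.0])]
label_front [([0.566, 0.21, 0.058], 0.77, [210.0, 200.0])]
bay0 [([0.50
[... 1783 characters left out ...]
bay0 [([0.507, 0.124, 0.011], 0.92, [321.0, 228.0]), ([0.656, 0.166, 0.012], 0.87, [338.0, 259.0]), ([0.583, 0.143, 0.015], 0.68, [329.0, 243.0])]
bay1 [([0.507, 0.124, 0.011], 0.92, [321.0, 228.0]), ([0.656, 0.166, 0.012], 0.87, [338.0, 259.0]), ([0.583, 0.143, 0.015], 0.68, [329.0, 243.0])]
bay2 [([0.507, 0.124, 0.011], 0.92, [321.0, 228.0]), ([0.656, 0.166, 0.012], 0.87, [338.0, 259.0]), ([0.583, 0.143, 0.015], 0.68, [329.0, 243.0])]
jar0_mid [([0.501, -0.261, 0.041], 0.62, [210.0, 222.0])]
jar1_mid [([0.439, -0.395, 0.035], 0.91, [174.0, 212.0]), ([0.559, -0.362, 0.035], 0.87, [178.0, 236.0]), ([0.344, -0.453, 0.038], 0.68, [162.0, 195.0]), ([0.502, -0.259, 0.039], 0.43, [211.0, 223.0])]
```

```bash
python3 -c "
import cv2
a=cv2.imread('pics/top0.png'); cv2.imwrite('pics/topc.png',cv2.resize(a[130:300,100:420],None,fx=2.5,fy=2.5,interpolation=cv2.INTER_CUBIC))
a=cv2.imread('pics/scene0.png'); cv2.imwrite('pics/scenec.png',cv2.resize(a[150:330,100:420],None,fx=2.5,fy=2.5,interpolation=cv2.INTER_CUBIC))"
```

```text
(no output)
```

View pics/topc.png

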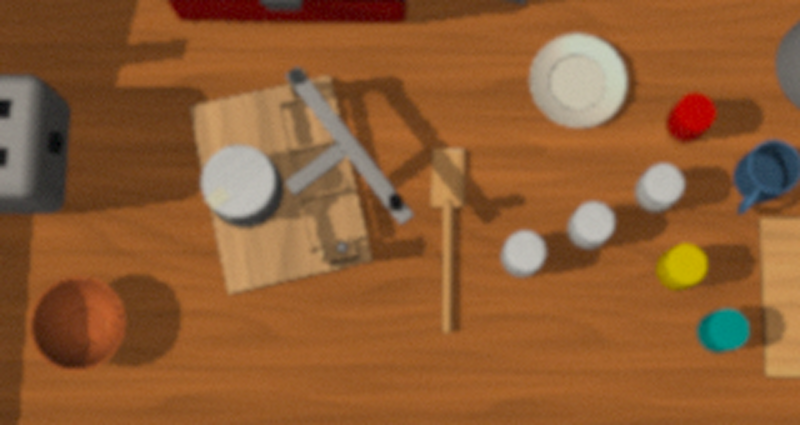

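View pics/scenec.png

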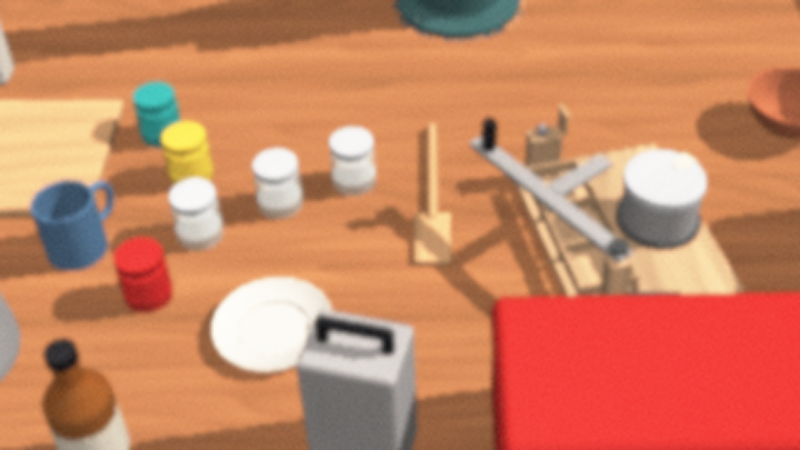

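The top view shows three white jars with aluminium lids at about (310,231), (337,220) and (364,205). The look-alikes are red (376,177), yellow (373,236) and turquoise (388,262). The spatula is at (279,225), the mug at (407,200), and the black knob at (258,211) on the ajar bar. The tin's tongue is at (186,208), at the back left. I'll choose the white jars and hover over the knob for a close check.

```bash
cat >> h.py <<'E'
yaw=0.266; u=np.array([np.cos(yaw),np.sin(yaw)]); v=np.array([-u[1],u[0]])
BAY=[np.array([.5807,.146])+76e-3*k*u for k in (-1,0,1)]
HINGE=BAY[1]+.131*u
def bar(k): a=np.pi+yaw+k; return HINGE+.240*np.array([np.cos(a),np.sin(a)]), a
def down(xy,z,ang,rate=.25,joint=False):
    # choose the half-turn closest to the present wrist
    s=env.sense(); q0=np.array(s['joint_positions']); best=None
    for a in (ang,ang+np.pi):
        q=solver.inverse_kinematics([*xy,z],rot(a))
        if q is not None:
            c=np.abs(np.array(q)-q0).max()
            if best is None or c<best[0]: best=(c,a)
    if best is None: raise RuntimeError('no ik')
    (env.reach([*xy,z],rot(best[1])) if joint else env.movel([*xy,z],rot(best[1]),rate))
    return best
E
python3 - <<'E'
from h import *
env.movel([.266,-.5,.33]) if 0 else None
k,a=np.array([.5145,.029]),np.arctan2(.029-HINGE[1],.5145-HINGE[0])
print('keeper',a%(2*np.pi)-np.pi-yaw,np.linalg.norm(k-HINGE))
print(down(k,.30,a+np.pi/2,joint=True))
im,d,s=snap('wrist','w1.png'); print(s['t'],s['ee_pos'],s['joint_positions'])
for n in ['keeper_knob','hinge','bay0','tin_axis']: print(n,[(np.round(r['at'],3).tolist(),round(r['score'],2),np.round(pix('wrist',r['at'],s)).tolist()) for r in tip_of('wrist',n)])
# feasibility of arc
for kk in np.linspace(0,1.55,6):
    p,b=bar(kk); print(round(kk,2),p,[None if (q:=solver.inverse_kinematics([*p,.124],rot(b+np.pi/2+e))) is None else np.round(q,2)[[0,6]] for e in (0,np.pi)])
E
```

```text
keeper 0.40033400425759913 0.24499997138085983
(np.float64(1.081941143615648), np.float64(-0.9044623225372974))
3.8 [0.5146661  0.0278267  0.29979175] [ 0.38106372  0.21159488 -0.57414747  1.79711673  0.12441789  1.16918222
 -1.13816421]
keeper_knob []
hinge []
bay0 [([0.504, 0.124, 0.012], 0.87, [217.0, 140.0]), ([0.652, 0.17, 0.013], 0.69, [255.0, 21.0])]
tin_axis [([0.548, 0.262, 0.092], 0.91, [118.0, 25.0])]
0.0 [0.47553352 0.11734671] [array([ 0.14, -1.86]), array([0.47, 1.02])]
0.31 [0.50581721 0.04971483] [array([ 0.27, -1.41]), array([0.62, 1.45])]
0.62 [ 0.55528908 -0.00545497] [array([ 0.36, -1.  ]), array([0.84, 1.64])]
0.93 [ 0.61923282 -0.0429032 ] [array([ 0.4 , -0.65]), array([-0.73, -2.83])]
1.24 [ 0.69155251 -0.05905982] [array([ 0.41, -0.33]), array([-0.52, -2.66])]
1.55 [ 0.76535368 -0.05238457] [array([ 0.38, -0.04]), array([-0.36, -2.52])]
```

View pics/w1.png

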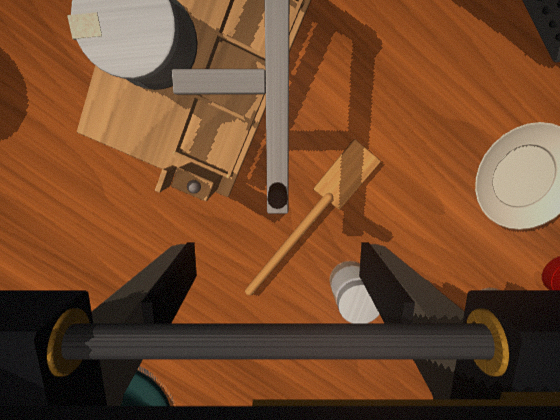

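The wrist view has the black knob at (278,192), centred between the fingers, with the catch post at (190,185). Next I'll grip the knob and swing it open.

Run:
```python
from h import *
im,d,s=snap('wrist'); P=cloud('wrist',d,s); m=(im.max(2)<60)&(P[...,2]>.13)&(P[...,2]<.17)&(d>0)
m[240:]=False
k=np.median(P[m],0); print('knob top',k,m.sum())
k=k[:2]
a=np.arctan2(k[1]-HINGE[1],k[0]-HINGE[0])
env.movel([*k,.124],rate=.15); effector.grasp(4); s=env.sense(); print('w',s['gripper_width'],s['wrist_force'])
r=np.linalg.norm(k-HINGE); print(r)
k0=a%(2*np.pi)-np.pi-yaw; print(k0)
R0=np.array(s['tcp_rot']); import math
for kk in np.linspace(k0,1.5,9)[1:]:
    rr=.24+(r-.24)*0; 
    p,b=bar(kk); t=k0+0
    w=np.array([*(HINGE+r*np.array([np.cos(b),np.sin(b)])),.124])
    D=kk-k0; Rz=np.array([[np.cos(D),-np.sin(D),0],[np.sin(D),np.cos(D),0],[0,0,1]])
    env.movel(w,Rz@R0,.12)
s=env.sense(); print('F',s['wrist_force'],s['gripper_width'],s['ee_pos'],s['t'])
effector.release(); env.movel([*s['ee_pos'][:2],.26],rate=.25)
im,d,s=snap('top','t2.png')
for n in ['keeper_knob','hinge','jar0_mid']:
    print(n,[(np.round(r['at'],3).tolist(),round(r['score'],2)) for r in tip_of('top',n)])
```

```text
knob top [0.51876554 0.0303393  0.15822444] 383
w 0.019746563917700057 [0.20157308 0.20117866 0.64541152]
0.24082423364961153
0.40691042702691904
F [-1.63421178  5.1746543   1.69425315] 0.019798561937561812 [ 0.75289756 -0.05462789  0.12404202] 9.9083
keeper_knob []
hinge [([0.709, 0.18, 0.114], 0.97)]
jar0_mid [([0.502, -0.259, 0.042], 0.57)]
```

```bash
cat >> h.py <<'E'
def blobs(cam='top'):
    im,d,s=snap(cam); P=cloud(cam,d,s); h=im.astype(int)
    m=(P[...,2]>.066)&(P[...,2]<.105)&(d>0)&(h.max(2)-h.min(2)<35)&(h.min(2)>110)
    n,l,st,_=cv2.connectedComponentsWithStats(m.astype(np.uint8))
    out=[]
    for i in range(1,n):
        if st[i,4]<60: continue
        q=P[l==i]; (c,r)=cv2.minEnclosingCircle(q[:,:2].astype(np.float32))
        out.append((np.round(q.mean(0),4),np.round(c,4),round(r,3),int(st[i,4])))
    return out
E
python3 - <<'E'
from h import *
for b in blobs(): print(*b)
down([.45,-.15],.32,np.arctan2(.45,.9),joint=True)
im,d,s=snap('wrist','w3.png'); print(s['t'])
for n in ['jar0_mid','keeper_knob']: print(n,[(np.round(r['at'],3).tolist(),round(r['score'],2),np.round(pix('wrist',r['at'],s)).tolist()) for r in tip_of('wrist',n)])
for b in blobs(): print(*b)
for b in blobs('wrist'): print(*b)
E
```

```text
[0.5527 0.2588 0.092 ] [0.5524 0.2612] 0.055 645
[ 0.5561 -0.3621  0.0782] [ 0.5566 -0.3634] 0.03 210
[ 0.4504 -0.1445  0.0778] [ 0.4549 -0.1544] 0.029 91
13.2083
jar0_mid [([0.497, -0.257, 0.041], 0.6, [273.0, 256.0])]
keeper_knob [([0.753, -0.052, 0.133], 0.97, [551.0, 232.0])]
[0.5526 0.259  0.0921] [0.5524 0.2606] 0.054 648
[ 0.5564 -0.3619  0.0781] [ 0.5571 -0.3619] 0.031 211
[ 0.4559 -0.158   0.0777] [ 0.4564 -0.1591] 0.03 1664
[ 0.4999 -0.2585  0.0777] [ 0.5006 -0.2594] 0.03 1374
```

View pics/w3.png

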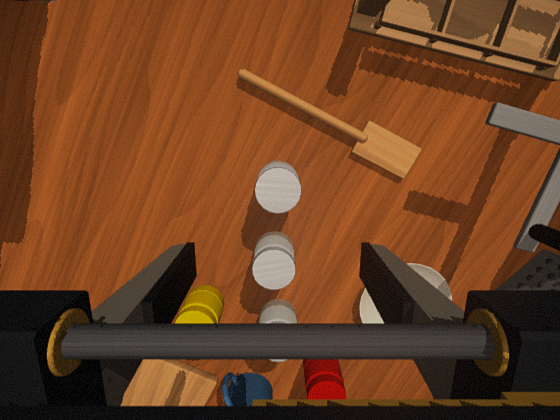

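Run:
```python
from h import *
from scipy.optimize import least_squares
down([.585,.13],.36,yaw,joint=True)
im,d,s=snap('wrist','w4.png'); P=cloud('wrist',d,s); print(s['t'],s['tcp_rot'][:,2])
m=(P[...,2]>.037)&(P[...,2]<.047)&(d>0)
Q=P[m][:,:2]; r0=(Q-BAY[1])@np.stack([u,v],1); Q=Q[(abs(r0[:,0])<.125)&(abs(r0[:,1])<.05)]; print(len(Q))
def res(p):
    c,sn=np.cos(p[2]),np.sin(p[2]); q=(Q-p[:2])@np.array([[c,-sn],[sn,c]])
    a=np.abs(q[:,:1]-np.array([-.114,-.038,.038,.114])).min(1); b=np.abs(np.abs(q[:,1])-.038)
    return np.maximum(np.minimum(a,b)-.002,0)
f=least_squares(res,[*BAY[1],yaw],loss='soft_l1',f_scale=.002,x_scale=[.01,.01,.05]); print(f.x,BAY[1],np.abs(f.fun).mean(), np.median(P[m][:,2]))
for n in ['bay0','hinge','keeper_knob','tin_axis','tin_label']: print(n,[(np.round(r['at'],3).tolist(),round(r['score'],2)) for r in tip_of('wrist',n)])
for b in blobs('wrist'): print(*b)
```

```text
14.65 [ 9.65183266e-01  2.61573726e-01 -6.69955898e-04]
1646
[0.58103236 0.14706773 0.24158439] [0.5807 0.146 ] 0.00021978667480176297 0.04172958986512343
bay0 [([0.655, 0.169, 0.009], 0.91), ([0.58, 0.145, 0.013], 0.82), ([0.507, 0.128, 0.013], 0.71)]
hinge [([0.705, 0.172, 0.107], 0.82)]
keeper_knob [([0.7, 0.177, 0.104], 0.28), ([0.498, -0.26, 0.044], 0.16)]
tin_axis [([0.55, 0.261, 0.094], 0.95), ([0.701, 0.173, 0.103], 0.64)]
tin_label []
[0.555  0.2594 0.0917] [0.5531 0.2605] 0.053 5734
[ 0.5005 -0.2567  0.0778] [ 0.4999 -0.259 ] 0.03 873
```

View pics/w4.png

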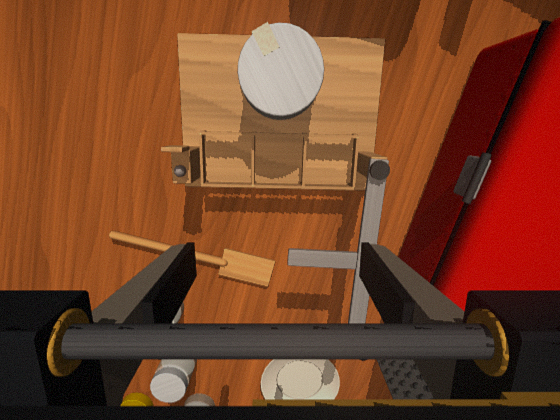

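```bash
sed -i 's/^yaw=0.266/yaw=0.2416/; s/\[.5807,.146\]/[.581,.147]/' h.py
cat >> h.py <<'E'
def pick_place(jar,bay,pa,qa):
    down(jar,.22,pa,joint=True); s=env.sense(); env.movel([*jar,.036],rate=.2)
    effector.grasp(25); s=env.sense(); print('grip',s['gripper_width'],s['t'])
    env.movel([*jar,.22],rate=.25)
    s=env.sense(); print('held',s['gripper_width'],s['wrist_force'])
    if s['gripper_width']<.05: return False
    down(BAY[bay],.22,qa,joint=True); env.movel([*BAY[bay],.075],rate=.2); env.movel([*BAY[bay],.0485],rate=.06)
    print('down',env.sense()['wrist_force']); effector.release(); env.movel([*BAY[bay],.22],rate=.25); return True
E
python3 - <<'E'
from h import *
print(pick_place(np.array([.456,-.159]),1,.46,yaw))
print(env.sense()['t'])
down([.45,-.05],.25,.46,joint=True)
for b in blobs(): print(*b)
E
```

```text
grip 0.06183026993721469 17.925
held 0.06137238005995057 [ 0.5291043   0.21243277 -2.87799522]
down [-0.24405015 -0.85420117 -0.96123127]
True
22.9667
[0.5525 0.2591 0.0918] [0.5534 0.2604] 0.055 654
[0.5775 0.1457 0.0891] [0.5796 0.1459] 0.031 227
[ 0.5558 -0.3616  0.0781] [ 0.5571 -0.3619] 0.03 195
[ 0.4988 -0.259   0.0782] [ 0.4991 -0.2596] 0.03 204
```

Run:
```python
from h import *
print(pick_place(np.array([.4995,-.259]),0,.46,yaw+np.pi/2))
down([.45,-.05],.25,.46,joint=True)
B=blobs(); [print(*b) for b in B]
c=[b for b in B if b[0][1]<-.1]
assert len(c)==1 and abs(c[0][0][2]-.078)<.004
j=(c[0][0][:2]+c[0][1])/2
if np.linalg.norm(j-[.5565,-.362])<.01: j=np.array([.5565,-.362])
print(j, pick_place(j,2,.46,yaw+np.pi/2))
down([.45,-.05],.25,.46,joint=True)
B=blobs(); [print(*b) for b in B]
im,d,s=snap('top','t5.png'); cv2.imwrite('pics/t5c.png',cv2.resize(im[130:300,100:420,::-1],None,fx=2.5,fy=2.5)); print(s['t'])
```

```text
grip 0.06160948154986533 26.4583
held 0.06138714597729742 [-0.91358815 -0.0304961  -3.46488961]
down [ 0.72539178 -1.11992316 -1.09823783]
True
[0.5524 0.2591 0.092 ] [0.5538 0.2607] 0.055 650
[0.578  0.146  0.0887] [0.5794 0.1465] 0.031 224
[ 0.5557 -0.3621  0.0779] [ 0.5559 -0.3615] 0.03 197
[0.5058 0.127  0.0887] [0.5073 0.1276] 0.031 225
grip 0.06136250442254483 35.4
held 0.061496766884483516 [-0.07465165  0.71462336 -3.5991519 ]
down [-0.14561251 -0.32027975 -0.34341748]
[ 0.5565 -0.362 ] True
[0.6536 0.164  0.0886] [0.6553 0.1645] 0.031 216
[0.5524 0.2593 0.092 ] [0.5525 0.2602] 0.054 652
[0.5785 0.1461 0.0883] [0.5806 0.1457] 0.032 220
[0.5062 0.1275 0.0887] [0.507  0.1284] 0.031 219
42.325
```

View pics/t5c.png

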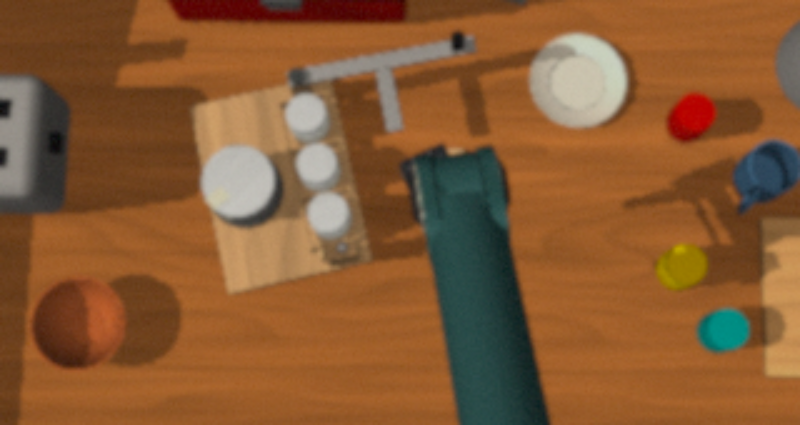

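```bash
cat >> h.py <<'E'
TIN=np.array([.553,.2605])
def label(fn=None):
    down(TIN+[-.0,-.0],.34,yaw,joint=True) 
    im,d,s=snap('wrist',fn); P=cloud('wrist',d,s)
    r=np.linalg.norm(P[...,:2]-TIN,axis=-1)
    h=im.astype(int); lid=(P[...,2]>.085)&(P[...,2]<.1)&(r<.053)&(d>0)
    m=lid&(h[...,0]-h[...,2]>25)
    q=P[m][:,:2]-TIN; c=q.mean(0); a=np.arctan2(c[1],c[0])
    print('lid px',lid.sum(),'label px',m.sum(),'r',np.linalg.norm(c),'ang',a,'tin',(a-yaw+np.pi/2)%(2*np.pi),'zlid',np.median(P[lid][:,2]))
    return (a-yaw+np.pi/2)%(2*np.pi)
def turn(th0,D,r=.040):
    pt=lambda t: TIN+r*np.array([np.cos(t),np.sin(t)])
    R=env.sense()['tcp_rot']; z=.11
    env.movel([*pt(th0),.14],R,.25); f0=env.sense()['wrist_force'][2]
    env.movel([*pt(th0),.097],R,.15); z=.097
    while z>.084:
        z-=.001; env.movel([*pt(th0),z],R,.05); f=env.sense()['wrist_force'][2]-f0
        if f>4: break
    print('z',z,'f',f)
    n=max(4,int(abs(D)/.2)); fs=[]
    for t in np.linspace(th0,th0+D,n+1)[1:]:
        env.movel([*pt(t),z],R,.06); fs.append(round(env.sense()['wrist_force'][2]-f0,1))
    print('fz',fs,'t',env.sense()['t']); env.movel([*pt(th0+D),.14],R,.2)
E
python3 - <<'E'
from h import *
effector.grasp(10)
a=label('w6.png')
for t in np.linspace(-3.14,3.14,9)[:-1]: 
    q=solver.inverse_kinematics([*(TIN+.04*np.array([np.cos(t),np.sin(t)])),.092],rot(yaw)); print(round(t,2),None if q is None else np.round(q,2))
E
```

```text
lid px 5269 label px 450 r 0.0354837537320918 ang 2.340907712788415 tin 3.6701040395833116 zlid 0.09189024921246541
-3.14 [ 0.09  0.67 -0.84  1.84  0.63  0.91 -0.8 ]
-2.36 [ 0.15  0.67 -0.84  1.85  0.63  0.91 -0.75]
-1.57 [ 0.17  0.7  -0.83  1.79  0.63  0.94 -0.7 ]
-0.79 [ 0.14  0.74 -0.82  1.71  0.64  0.97 -0.69]
0.0 [ 0.09  0.77 -0.82  1.66  0.65  1.   -0.71]
0.79 [ 0.04  0.78 -0.82  1.65  0.65  1.01 -0.76]
1.57 [ 0.02  0.75 -0.82  1.71  0.65  0.98 -0.81]
2.36 [ 0.04  0.71 -0.83  1.78  0.64  0.94 -0.82]
```

View pics/w6.png

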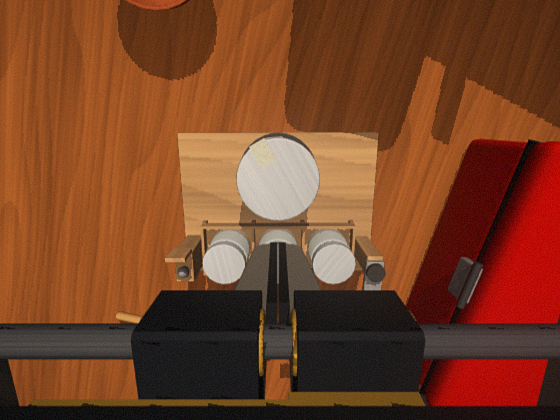

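Run:
```python
from h import *
turn(-.3,2.613)
a=label()
D=(-a+np.pi)%(2*np.pi)-np.pi; print('D',D)
if abs(D)>.06:
    turn(.8-D/2,D); a=label('w7.png')
```

```text
z 0.091 f 9.044588708913105
fz [np.float64(7.5), np.float64(7.7), np.float64(6.9), np.float64(7.7), np.float64(6.2), np.float64(7.8), np.float64(8.1), np.float64(8.0), np.float64(8.3), np.float64(9.2), np.float64(7.7), np.float64(8.4), np.float64(8.9)] t 51.6333
lid px 5300 label px 390 r 0.03685542151058754 ang -1.6724413816629524 tin 5.93994025231153 zlid 0.09190128467507899
D 0.34324505486805634
z 0.091 f 8.245045435421062
fz [np.float64(7.3), np.float64(6.2), np.float64(5.8), np.float64(5.8)] t 56.8083
lid px 5311 label px 402 r 0.036464540024709856 ang -1.3907741003004 tin 6.221607533674083 zlid 0.09189718146611336
```

View pics/w7.png

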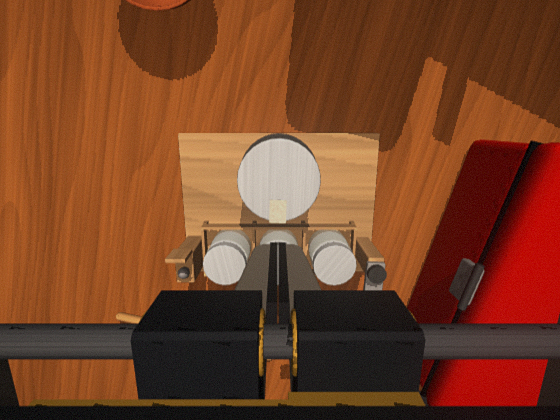

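Run:
```python
from h import *
effector.release(); down([.60,-.12],.30,yaw,joint=True)
B=blobs(); [print(*b) for b in B]
print('bays',BAY)
k,b=bar(1.5); print(k)
print([(np.round(r['at'],3).tolist(),round(r['score'],2)) for r in tip_of('top','tin_label')])
```

```text
[0.6533 0.1635 0.089 ] [0.6547 0.1656] 0.031 214
[0.5519 0.2595 0.0923] [0.5523 0.2595] 0.055 658
[0.578 0.146 0.089] [0.5797 0.1465] 0.03 219
[0.5061 0.1273 0.0888] [0.5073 0.1287] 0.031 220
bays [array([0.50720731, 0.12881651]), array([0.581, 0.147]), array([0.65479269, 0.16518349])]
[ 0.74898914 -0.05816504]
[([0.564, 0.21, 0.054], 0.89)]
```

Run:
```python
from h import *
r=.239
def tgt(k): 
    a=np.pi+yaw+k; return [*(HINGE+r*np.array([np.cos(a),np.sin(a)])),.124],rot(a+np.pi/2)
p,R=tgt(1.519); print(p)
env.reach([p[0],p[1],.24],R); env.movel(p,R,.15); effector.grasp(15); s=env.sense(); print('w',s['gripper_width'])
if not .017<s['gripper_width']<.023: raise SystemExit
f0=np.array(s['wrist_force'])
for k in [*np.linspace(1.519,.14,10)[1:]]:
    env.movel(*tgt(k),.12)
print('t',env.sense()['t'],env.sense()['wrist_force']-f0)
for k in [.1,.08,.06,.04,.02,.01,0,-.01,-.02,-.03]:
    p,R=tgt(k); env.movel(p,R,.04); s=env.sense(); a=np.pi+yaw+k; t=np.array([-np.sin(a),np.cos(a),0])
    f=(np.array(s['wrist_force'])-f0)@t; e=np.array(s['ee_pos'])[:2]-HINGE
    print(k,'ft',round(f,1),'actual',round(np.arctan2(e[1],e[0])%(2*np.pi)-np.pi-yaw,4),s['gripper_width'])
    if k<.015 and abs(f)>14: break
effector.release(); env.pause(.3); s=env.sense(); env.movel([*s['ee_pos'][:2],.28],rate=.2)
im,d,s=snap('wrist','w8.png'); 
down([.45,-.2],.3,yaw,joint=True)
im,d,s=snap('top'); P=cloud('top',d)
cv2.imwrite('pics/t8.png',cv2.resize(im[140:270,150:350,::-1],None,fx=4,fy=4))
print([(np.round(x['at'],3).tolist(),round(x['score'],2)) for x in tip_of('top','keeper_knob')],tgt(0)[0],s['t'])
m=(P[...,2]>.107)&(P[...,2]<.12)&(d>0); q=(P[m][:,:2]-BAY[1])@np.stack([u,v],1); q=q[(abs(q[:,0])<.09)&(abs(q[:,1])<.03)]
print(len(q),np.polyfit(q[:,0],q[:,1],1))
```

```text
[np.float64(0.7532864867074175), np.float64(-0.056365272769884706), 0.124]
w 0.019814190491308753
t 67.8667 [-9.3435674  -3.86639892  5.73203651]
0.1 ft -0.2 actual 0.0927 0.019302753322990623
0.08 ft 1.8 actual 0.0756 0.019627440436280598
0.06 ft 1.5 actual 0.0571 0.019681736078217372
0.04 ft -2.0 actual 0.0308 0.019302488972084576
0.02 ft -5.2 actual 0.0055 0.01994806404578421
0.01 ft -2.7 actual -0.0012 0.019515101488435542
0 ft 3.3 actual -0.0021 0.019469729176084312
-0.01 ft 8.3 actual -0.0021 0.019923278121106506
-0.02 ft 13.1 actual -0.0026 0.019765736671439684
-0.03 ft 18.6 actual -0.0028 0.019442369272601404
[([0.472, 0.121, 0.135], 0.79), ([0.346, 0.49, 0.0], 0.59)] [np.float64(0.47613670799003505), np.float64(0.1211603020754339), 0.124] 74.2417
319 [-0.00254104  0.00238934]
```

View pics/t8.png

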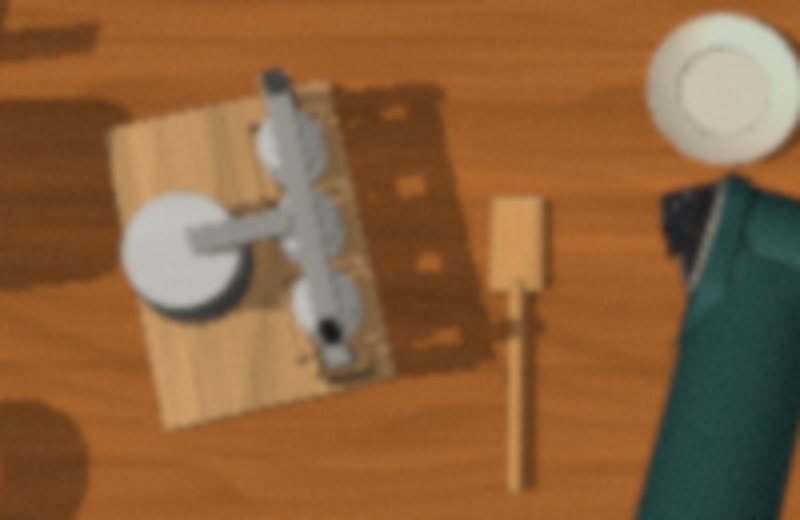

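View pics/w8.png

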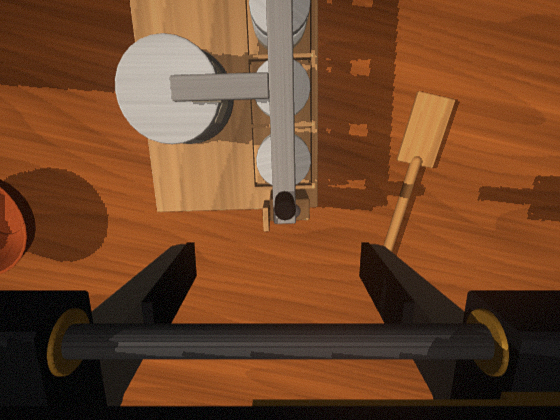

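The bar fits at about 0.00 rad, the force drew in and then met the stop, and the arm is clear. Handing in.

Run:
```python
from h import *
env.pause(.3); print(workorder.finish_job(), env.sense()['t'])
```

```text
the job is handed in; nothing more can be done
the job is handed in; nothing more can be done
```

The job is handed in: all three jars are in the carrier, the label faces the front, and the keeper bar is shut in its catch. The run took about 75 s of the 200 s allowed.

- **Keeper bar, opening:** I swung it to about 1.5 rad by gripping the knob.
- **Jars:** I put the three white ones in bays 1, 0 and 2, and left the red, yellow and turquoise look-alikes alone. Before the bar was shut, each jar was within about 2 mm of its bay centre, with its lid about 89 mm above the counter.
- **Tin:** The first fingertip turn slipped and fell about 0.34 rad short. A second turn brought the label to about 0.06 rad (3.5°) from square, and I left it there because the tolerance is about 13°. The network put the label at (0.564, 0.210), within about 2 mm of the front point.
- **Keeper bar, shutting:** I felt the catch resist, draw the bar in and then come up firm against its stop. Afterwards the top camera's depth put the bar within about 0.003 rad of shut.

**Not rechecked:** the wing covers the label once the bar is shut, so I couldn't see it again after that. The jars were only seen in the pictures after shutting, where they looked unchanged. In those last pictures the spatula, plate and bowl looked undisturbed. The mug was last seen in place before the tin was turned, and it was not in the final crops.

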